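Index the photo turntable to its next view

ROBOT

A 7-joint arm with a two-finger parallel gripper is mounted at the origin on a cart in front of the work surface, level with it; the furniture and walls round the work are solid. World frame = base frame: x ahead of the robot, y to its left, z up, the work surface at z = 0. Lengths are in m, angles in rad, forces in N, time in s.
With the tool pointing down it reaches from about 0.4 to 0.75 m from the base axis. Payload 19.5 kg.
Tool frame: the origin (TCP) lies midway between the tips of the shut fingers; the grasp point (between the pads) lies 19 mm behind it; x points along the fingers, y is the direction in which the jaws open and shut, and the axes are right-handed (so a half turn about x gives the same grasp; the last joint's range is limited). The gripper opens to 85 mm and grips with 20 to 120 N. Pads are 22 mm wide; open, the fingers measure 114 mm over their backs; the gripper's body (76 mm by 85 mm) begins 54 mm behind the grasp point. The pads swing forward as they close: fully open they stand 13 mm farther back than shut.
Start: joints at [-1.238, 0.707, -0.028, 1.485, 0.022, 0.951, -0.075], TCP at [0.21, 0.535, 0.196] pointing down, gripper open.
Joint ranges: [-2.71, 2.71], [-0.32, 2.16], [-1.57, 1.52], [0, 2.45], [-1.46, 4.6], [0, 2.02], [-2.83, 2.83]. Speed limits (rad/s): [1.89, 1.89, 2.57, 2.57, 3.01, 3.01, 3.01].

INTERFACE

Orientations are given as a rotation vector (axis times angle).
In Python, from bench import ctrl gives the robot as it stands.
- The arm moves only by the tool step_arm, never from a script. Its argument "increments" is a list of rows, each an object of numbers: "wx", "wy", "wz": the turn, a rotation vector about the tool's x, y, z in degrees; "x", "y", "z": the shift along the tool's x, y, z in mm; "fingers": the finger opening in mm, from 0 to 85.4. In form: [{"wx": .., "wy": .., "wz": .., "x": .., "y": .., "z": .., "fingers": ..}, ...]. A call has exactly 5 rows; each row shifts and turns the commanded pose from where the row before left it, along the tool's axes as they then stand; what a row does not reach is not made up. A row lasts 1/10 s, in which the tool goes at most 50 mm and 8.59 degrees, less where a joint would pass 70% of its speed; a pose out of reach is approached as far as the arm can. A call is refused whole if a number of a shift passes 50 or a number of a turn 8.59, either way. A call with a gripper value outside its range is refused whole. The fingers move at their own pace and stop on an object; the grip force is fixed at half the most. Time passes only in rows, so rows that do not move let the fingers close, or fill a call up. It gives the time, the measured TCP pose, the force and the opening at its end, in the units of the state.
- ctrl.get_obs(): the state, without advancing time (a new reading comes with each control period).
- ctrl.get_image(name): name is "scene" or "top"; returns a dict with "color" (400x640x3 uint8, blue, green, red), "vfov" (degrees; the focal length in pixels is half the picture's height over the tangent of half this angle, whatever the lens; pixels are square), "cx", "cy" (the principal point, pixels), "pose" (4x4, takes a point from camera to world coordinates). Camera axes: x right, y down, z forward; pixel columns grow to the right and rows downward; lengths in m; the calibration is good to about 2 mm. A picture is of the moment at which its call begins. There is no depth.
- ctrl.job_done(): hands the job in, once; it reports no verdict.
The state is a dict: "time": time; "q": joint angles; "joint_vel": joint speeds; "tau": joint torques, N m; "tool_pos": TCP position; "tool_rot": TCP orientation; "force": force on the tool from outside, world axes, zero at the start; "wrist_torque": the same for the moment, N m; "width": finger opening in m.
Only numpy, scipy, OpenCV 4.12 (cv2) and the standard library are available. Lean on these libraries where they do the work, as an engineer would, in place of code of your own. Each camera call takes 0.05 s, during which the arm holds its last target. There are 200 camera calls.

TASK

The small lidded steel cup on the indexing turntable has been photographed from its first side; set it for the next view. Lift the red spring plunger knob until its pin is clear of its hole, swing the arm counter-clockwise (seen from above) to the next hole, wherever that has been set, and let the pin drop fully home so that the turntable is locked. Feel for the hole and never force the pin sideways, keep the cup standing in the middle of the turntable, and leave the things around alone.

Things in the scene. Friction and masses are not known exactly. Their poses are not given: they have to be found in the camera images.
- turntable: Indexing turntable fixed to the worktop. Dark round base 224 mm across, 12 mm thick; origin centre of its underside, on the vertical turning axis, z up. A grey stage (156 mm across, top 40 mm above the worktop) turns on it with one radial arm that bears the plunger, 95 mm from the axis. At stage angle 0 the arm points along (cos 150 deg, sin 150 deg) in this frame.
- stage (a joint): Angle of the stage and its arm about the vertical axis, rad: 0 in the first hole, where it starts locked (play about 0.013), growing counter-clockwise seen from above; stops at -0.05 and 1.75. Turns with light friction (about 1 N at the plunger, 3 N while the pin rides on the ring) and stays where it is left.
- plunger (a joint): Lift of the plunger, m: 0 = pin fully home, 0.008 = its round tip rides on the ring's face, 0.014 = top stop. A spring pushes it down: 5 N at 0, 7.4 N at 0.008, 9.2 N at 0.014. Let go away from a hole, the pin rides on the face, and snaps down by itself when carried over a hole at up to about 25 mm/s; then the stage is locked and a sideways push is felt.
- knob_grip (a point): On the axis of the round upright red knob, mid grip; 72 mm above the worktop with the pin home; moves with arm and plunger. Knob 22 mm in diameter, its grip from 16 mm below to 12 mm above this point, then a flange 27 mm across, 6 mm high. Under it a steel housing 21 mm across, top 52 mm above the worktop, on the arm (24 mm wide, top 38 mm, with a 27 mm nut to 42 mm).
- plunger_pin: Steel pin under the knob, 7 mm in diameter with a round tip; origin on its axis, at worktop level when the pin is home.
- index_ring: Track under the plunger, fixed (origin and axes as the base). Its flat face is 22 mm above the worktop. First hole: steel bush. The only other hole: brass bush in a brass sector clamped anew each time, 42 to 70 deg (0.73 to 1.22 rad) counter-clockwise of the first; 9.5 mm wide; face unbroken between and 35 deg beyond. Pin on ring must stay under 25 N (riding: 8 N; pushing a seated pin: unlimited).
- stage_centre (a point): Centre of the rubber top of the stage, on the axis of rotation, 40 mm above the worktop.
- steel_cup: Small steel cup with a knobbed lid, 37 mm across, 37 mm high, standing loose near the middle of the stage; origin at the centre of its underside.
- beaker: Small glass beaker, 49 mm across, 59 mm high, standing loose on the worktop; origin at the centre of its underside. A bystander.
- tweezers: Steel tweezers, 122 mm long along their own y, 9 mm high, loose; origin under their middle. A bystander.
- petri: Glass petri dish with lid, 64 mm across, 17 mm high, loose; origin at the centre of its underside. A bystander.
- marker: Red and white marker pen, 135 mm long along its own y, 16 mm high, loose near the front edge; origin under its middle. A bystander.

How it is judged:
By the outcome, as a careful person would: the job done as asked, in the order asked, and still so for the second after the job is handed in, with the robot touching nothing.
It also fails if it takes over 53 s, if anything falls off the work surface, if the arm or the gripper's body presses on something with over 40 N, if the wrist force passes 120 N, or if a joint passes its speed limit or range.

## Working session

There is one attempt and no reset: what is moved stays moved. The work goes in short steps, Python scripts to look and compute and a tool call to move; the robot and the scene stay as the last step left them, time stands still between calls to the robot, and variables do not carry over. Pictures are saved under pics/ and viewed, about 8 in all and at most 12, crops included, and the job is handed in when it is done.

Besides the shell and the picture viewer there is one more tool, called after "Emit:" as name(argument=value, ...), one argument or row to a line, values as JSON. step_arm: Moves the arm, as the interface text tells. Its arguments: {"type":"object","properties":{"increments":{"type":"array","items":{"type":"object","properties":{"wx":{"type":"number"},"wy":{"type":"number"},"wz":{"type":"number"},"x":{"type":"number"},"y":{"type":"number"},"z":{"type":"number"},"fingers":{"type":"number"}}}}},"required":["increments"]}

```bash
mkdir -p pics; cat > h.py <<'E'
import numpy as np, cv2
from bench import ctrl
def snap(n,fn):
    im=ctrl.get_image(n); cv2.imwrite('pics/'+fn,im['color']); np.savez('pics/'+fn+'.npz',pose=im['pose'],v=im['vfov'],c=[im['cx'],im['cy']]); return im
def cal(fn):
    d=np.load('pics/'+fn+'.npz'); return d['pose'],200/np.tan(np.radians(d['v'])/2),d['c']
def px2w(fn,u,v,z):
    P,f,c=cal(fn); r=P[:3,:3]@np.array([(u-c[0])/f,(v-c[1])/f,1]); o=P[:3,3]; return o+r*(z-o[2])/r[2]
def w2px(fn,p):
    P,f,c=cal(fn); q=P[:3,:3].T@(np.array(p)-P[:3,3]); return q[:2]/q[2]*f+c
E
python3 - <<'E'
from h import *
for n in('scene','top'):
    im=snap(n,n+'1.png'); print(n,im['vfov'],im['cx'],im['cy'],im['pose'].round(3).tolist())
s=ctrl.get_obs(); print({k:np.round(v,3).tolist() for k,v in s.items()})
E
```

```text
scene 48.79740642218587 323.3245437022369 202.82262354323117 [[0.425, -0.567, 0.706, -0.092], [-0.905, -0.275, 0.324, -0.315], [0.01, -0.777, -0.63, 0.631], [0.0, 0.0, 0.0, 1.0]]
top 45.054173049306726 326.77604661989136 206.6990929062453 [[0.024, -0.988, 0.154, 0.347], [-1.0, -0.022, 0.019, -0.027], [-0.016, -0.155, -0.988, 1.058], [0.0, 0.0, 0.0, 1.0]]
{'time': 0.1, 'q': [-1.238, 0.707, -0.028, 1.485, 0.022, 0.951, -0.075], 'joint_vel': [0.001, -0.004, -0.0, -0.002, -0.001, 0.0, 0.001], 'tau': [0.002, -88.432, 1.237, -23.646, 0.017, 0.005, -0.0], 'tool_pos': [0.21, 0.535, 0.196], 'tool_rot': [0.293, 1.551, -0.295], 'force': [-0.336, -0.101, -0.092], 'wrist_torque': [0.02, -0.001, -0.001], 'width': 0.085}
```

View pics/scene1.png

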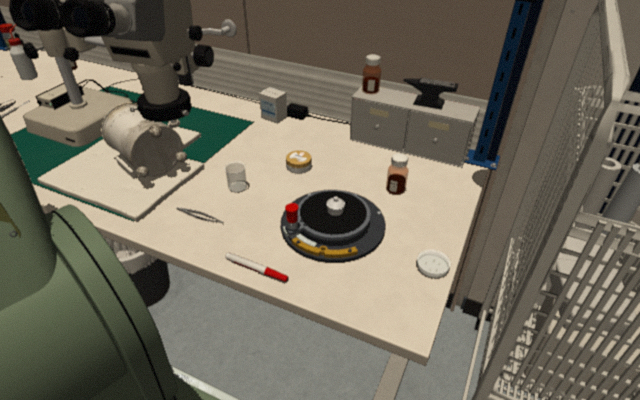

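View pics/top1.png

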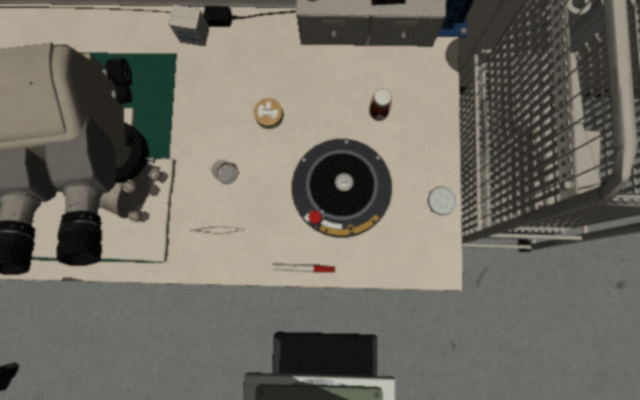

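```bash
python3 - <<'E'
from h import *
a=cv2.imread('pics/top1.png')[130:245,280:400]; b=cv2.imread('pics/scene1.png')[180:270,270:395]
a=cv2.resize(a,(480,460),interpolation=cv2.INTER_CUBIC)
cv2.imwrite('pics/c1.png',a)
# red knob & base fits
print(px2w('top1.png',342,187,0.012),px2w('top1.png',344,181,0.075))
print(px2w('top1.png',315.5,217,0.088))
E
```

```text
[ 0.55503075 -0.03865996  0.012     ] [ 0.55529364 -0.04184125  0.075     ]
[0.47670669 0.01478388 0.088     ]
```

View pics/c1.png

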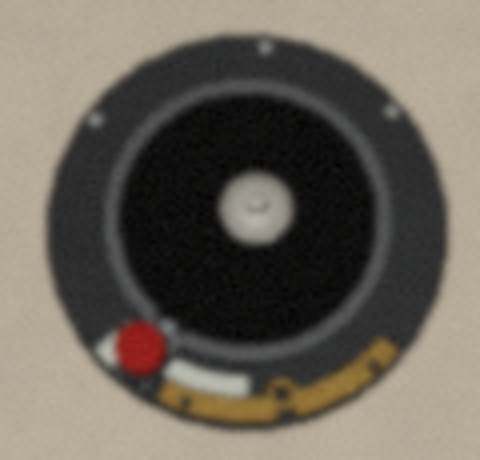

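```bash
python3 - <<'E'
from h import *
F='top1.png'
g=lambda x,y,z:px2w(F,280+x/4-.4,130+y/4-.4,z)
b=g(247.5,232.5,.010);s=g(247.5,219,.038);k=g(140,348,.088);h=g(283,393,.022);cup=g(256,208,.07)
print(b,s,k,h,cup)
c=(b+s)/2;c=c[:2]
for p in(k,h):
    d=p[:2]-c;print(np.hypot(*d),np.degrees(np.arctan2(d[1],d[0])))
# colour masks
im=cv2.imread('pics/'+F).astype(int);B,G,R=im[...,0],im[...,1],im[...,2]
m=(R>130)&(G<60);m[:,330:]=0;ys,xs=np.nonzero(m);print(xs.mean(),ys.mean(),len(xs),xs.min(),xs.max(),ys.min(),ys.max())
o=ctrl.get_obs();from scipy.spatial.transform import Rotation as Ro
print(Ro.from_rotvec(o['tool_rot']).as_matrix().round(3))
E
```

```text
[ 0.5537698  -0.03755391  0.01      ] [ 0.55565211 -0.03711424  0.038     ] [0.47748508 0.01663531 0.088     ] [ 0.46360473 -0.05831979  0.022     ] [ 0.55505617 -0.04110752  0.07      ]
0.0942153432803932 145.05218160545445
0.09349195046219522 -167.02855436209038
314.70652173913044 218.7826086956522 92 310 327 212 269
[[-0.     0.366  0.931]
 [-0.001  0.931 -0.366]
 [-1.    -0.001  0.   ]]
```

```bash
python3 - <<'E'
from h import *
for (a,b) in [((78,262),(85,22)),((125,155),(165,100)),((160,175),(180,165))]:
  best=min(((np.linalg.norm(w2px('scene1.png',px2w('top1.png',*a,z))-b),z) for z in np.arange(0,.6,.01)))
  print(a,best,px2w('top1.png',*a,best[1]))
o=[.21,.535,.196];print(w2px('top1.png',o),w2px('scene1.png',o))
for z in(0,.1,.2): print(px2w('top1.png',60,230,z))
E
```

```text
(78, 262) (np.float64(14.32558860591282), np.float64(0.42)) [0.36499836 0.31414283 0.42      ]
(125, 155) (np.float64(2.7307008364056915), np.float64(0.2)) [0.56920184 0.36479633 0.2       ]
(160, 175) (np.float64(3.8540572220358915), np.float64(0.03)) [0.5697362  0.36099546 0.03      ]
[ 10.94531493 353.59237793] [-49.97466437 164.31913629]
[0.44661894 0.58616291 0.        ]
[0.43718746 0.52825771 0.1       ]
[0.42775598 0.47035251 0.2       ]
```

Emit:
step_arm(
  increments=[
    {"y":-35,"x":14,"fingers":50},
    {"y":-35,"x":14},
    {"y":-35,"x":14},
    {"y":-35,"x":14},
    {"y":-35,"x":14},
  ],
)

```text
validation failed for argument at $.in...
```

Emit:
step_arm(
  increments=[
    {"wx":0,"wy":0,"wz":0,"x":14,"y":-35,"z":0,"fingers":50},
    {"wx":0,"wy":0,"wz":0,"x":14,"y":-35,"z":0,"fingers":50},
    {"wx":0,"wy":0,"wz":0,"x":14,"y":-35,"z":0,"fingers":50},
    {"wx":0,"wy":0,"wz":0,"x":14,"y":-35,"z":0,"fingers":50},
    {"wx":0,"wy":0,"wz":0,"x":14,"y":-35,"z":0,"fingers":50},
  ],
)

```text
time: 0.6
tool_pos: [0.1459, 0.3708, 0.1261]
tool_rot: [0.294, 1.551, -0.294]
force: [0.6, 1.8, -1.8]
width: 0.0499
```

Emit:
step_arm(
  increments=[
    {"wx":6.9,"wy":0,"wz":0,"x":0,"y":-3,"z":47,"fingers":50},
    {"wx":6.9,"wy":0,"wz":0,"x":0,"y":-3,"z":47,"fingers":50},
    {"wx":6.9,"wy":0,"wz":0,"x":0,"y":-3,"z":47,"fingers":50},
    {"wx":6.9,"wy":0,"wz":0,"x":0,"y":-3,"z":47,"fingers":50},
    {"wx":6.9,"wy":0,"wz":0,"x":0,"y":-3,"z":47,"fingers":50},
  ],
)

```text
time: 1.1
tool_pos: [0.3283, 0.2251, 0.1262]
tool_rot: [0.766, 1.432, -0.765]
force: [1.5, 0.3, 0.5]
width: 0.0498
```

Emit:
step_arm(
  increments=[
    {"wx":6.9,"wy":0,"wz":0,"x":0,"y":-3,"z":47,"fingers":50},
    {"wx":6.9,"wy":0,"wz":0,"x":0,"y":-3,"z":47,"fingers":50},
    {"wx":6.9,"wy":0,"wz":0,"x":0,"y":-3,"z":47,"fingers":50},
    {"wx":6.9,"wy":0,"wz":0,"x":0,"y":-3,"z":47,"fingers":50},
    {"wx":0,"wy":0,"wz":0,"x":0,"y":0,"z":0,"fingers":50},
  ],
)

```text
time: 1.6
tool_pos: [0.3914, 0.0453, 0.1263]
tool_rot: [1.134, 1.253, -1.137]
force: [-0.2, 0.9, -0.6]
width: 0.0496
```

```bash
cat >> h.py <<'E'
from scipy.spatial.transform import Rotation as Ro
def to(tx,ty,tz,yaw):
    o=ctrl.get_obs();R=Ro.from_rotvec(o['tool_rot']).as_matrix();y=np.degrees(np.arctan2(R[1,1],R[0,1]))
    d=R.T@(np.array([tx,ty,tz])-o['tool_pos'])*1000
    print('t',o['time'],'pos',o['tool_pos'].round(4),'yaw',y.round(2),'down',R[:,0].round(3),'F',np.round(o['force'],1),'w',round(o['width'],4),'q',np.round(o['q'],2))
    print('tool-frame shift mm',d.round(1),'wx deg',round(y-yaw,1))
E
python3 -c "
from h import *
to(.477,.0165,.13,55)"
```

```text
t 1.6 pos [0.3914 0.0453 0.1263] yaw 5.67 down [ 0.    -0.002 -1.   ] F [-0.2  0.9 -0.6] w 0.0496 q [-0.24  0.6   0.07  2.2  -0.12  0.35  0.03]
tool-frame shift mm [-3.6 82.3 37.2] wx deg -49.3
```

Emit:
step_arm(
  increments=[
    {"wx":0,"wy":0,"wz":0,"x":0,"y":41,"z":18.6,"fingers":50},
    {"wx":0,"wy":0,"wz":0,"x":0,"y":41,"z":18.6,"fingers":50},
    {"wx":-8.5,"wy":0,"wz":0,"x":0,"y":0,"z":0,"fingers":50},
    {"wx":-8.5,"wy":0,"wz":0,"x":0,"y":0,"z":0,"fingers":50},
    {"wx":-8.5,"wy":0,"wz":0,"x":0,"y":0,"z":0,"fingers":50},
  ],
)

```text
time: 2.1
tool_pos: [0.4764, 0.0234, 0.1261]
tool_rot: [0.785, 1.425, -0.785]
force: [0.1, 0.5, 0.2]
width: 0.05
```

Emit:
step_arm(
  increments=[
    {"wx":-8.0,"wy":0,"wz":0,"x":0,"y":0,"z":0,"fingers":50},
    {"wx":-8.0,"wy":0,"wz":0,"x":0,"y":0,"z":0,"fingers":50},
    {"wx":-7.9,"wy":0,"wz":0,"x":0,"y":0,"z":0,"fingers":50},
    {"wx":0,"wy":0,"wz":0,"x":0,"y":0,"z":0,"fingers":50},
    {"wx":0,"wy":0,"wz":0,"x":0,"y":0,"z":0,"fingers":50},
  ],
)

```text
time: 2.6
tool_pos: [0.4764, 0.0233, 0.1262]
tool_rot: [0.47, 1.519, -0.47]
force: [-0.6, -0.4, 0.5]
width: 0.0501
```

```bash
python3 -c "
from h import *
to(.477,.0165,.045,55)
snap('scene','s2.png');snap('top','t2.png')
a=cv2.imread('pics/s2.png')[140:270,230:400]
b=cv2.imread('pics/t2.png')[130:260,260:400]
cv2.imwrite('pics/c2.png',np.hstack([cv2.resize(a,(425,400)),cv2.resize(b,None,fx=400/130,fy=400/130)[:400,:370]]))
print(w2px('scene1.png',(.477,.0165,.072)))
"
```

```text
t 2.6 pos [0.4764 0.0233 0.1262] yaw 55.59 down [-0.  0. -1.] F [-0.6 -0.4  0.5] w 0.0501 q [-0.01  0.68 -0.18  1.92  0.21  0.56  0.64]
tool-frame shift mm [81.2 -5.3  4.3] wx deg 0.6
[290.42638653 213.47332462]
```

View pics/c2.png

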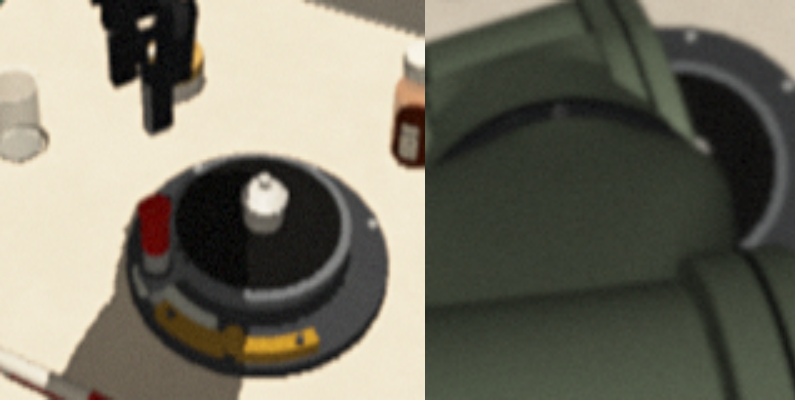

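Emit:
step_arm(
  increments=[
    {"wx":0.6,"wy":0,"wz":0,"x":0,"y":-5.6,"z":5,"fingers":50},
    {"wx":0,"wy":0,"wz":0,"x":20,"y":0,"z":0,"fingers":50},
    {"wx":0,"wy":0,"wz":0,"x":20,"y":0,"z":0,"fingers":50},
    {"wx":0,"wy":0,"wz":0,"x":20,"y":0,"z":0,"fingers":50},
    {"wx":0,"wy":0,"wz":0,"x":0,"y":0,"z":0,"fingers":50},
  ],
)

```text
time: 3.2
tool_pos: [0.4766, 0.0153, 0.0647]
tool_rot: [0.475, 1.52, -0.478]
force: [-0.3, -0.3, 0.9]
width: 0.0498
```

```bash
python3 -c "
from h import *
to(.4775,.0158,.045,55)
snap('scene','s3.png')
a=cv2.imread('pics/s3.png')[160:260,250:370]
cv2.imwrite('pics/c3.png',cv2.resize(a,None,fx=5,fy=5,interpolation=cv2.INTER_CUBIC))
o=ctrl.get_obs()['tool_pos'];print((w2px('s3.png',o)-[250,160])*5,(w2px('s3.png',(.4775,.0158,.09))-[250,160])*5)
"
```

```text
t 3.2 pos [0.4766 0.0153 0.0647] yaw 55.14 down [-0.003 -0.001 -1.   ] F [-0.3 -0.3  0.9] w 0.0498 q [-0.03  0.79 -0.13  1.97  0.24  0.39  0.62]
tool-frame shift mm [19.7  1.   0.5] wx deg 0.1
[205.31790095 279.87835668] [202.62751751 231.5591186 ]
```

View pics/c3.png

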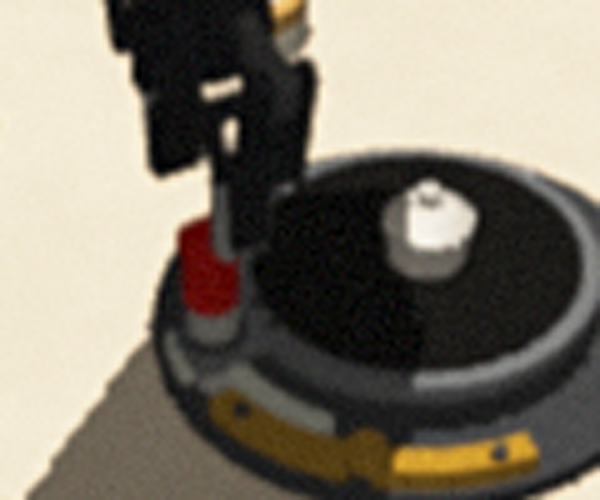

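```bash
python3 -c "
from h import *
o=ctrl.get_obs();R=Ro.from_rotvec(o['tool_rot']).as_matrix();p=o['tool_pos']
for y in(-40,-25,25,40):
  for z in(-11,11): print(y,z,[((w2px('s3.png',p+R@np.array([x,y,z])/1000)-[250,160])*5).round().tolist() for x in(0,-6,-40)])
a=cv2.imread('pics/s3.png')[120:250,240:350]
a=np.clip(cv2.resize(a,None,fx=5,fy=4.6,interpolation=cv2.INTER_CUBIC).astype(float)*2.2+10,0,255)
cv2.imwrite('pics/c4.png',a)
"
```

```text
-40 -11 [[227.0, 349.0], [227.0, 337.0], [224.0, 269.0]]
-40 11 [[278.0, 330.0], [278.0, 318.0], [277.0, 250.0]]
-25 -11 [[209.0, 326.0], [209.0, 314.0], [205.0, 246.0]]
-25 11 [[260.0, 308.0], [260.0, 296.0], [258.0, 227.0]]
25 -11 [[152.0, 253.0], [151.0, 241.0], [147.0, 174.0]]
25 11 [[202.0, 236.0], [201.0, 224.0], [198.0, 157.0]]
40 -11 [[136.0, 232.0], [135.0, 221.0], [130.0, 153.0]]
40 11 [[185.0, 215.0], [185.0, 204.0], [181.0, 137.0]][ WARN:0@0.624] global loadsave.cpp:1063 imwrite_ Unsupported depth image for selected encoder is fallbacked to CV_8U.
```

View pics/c4.png

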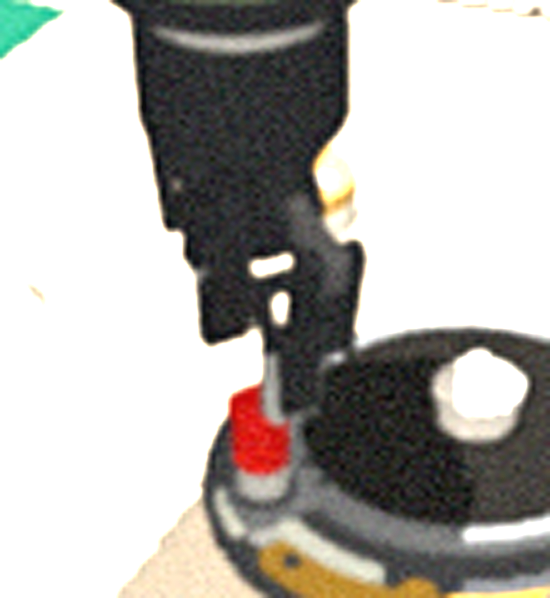

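```bash
python3 -c "
from h import *
a=cv2.imread('pics/top1.png')[350:400,0:45]
for r in a[::2].max(2): print(' '.join('%3d'%v for v in r[::2]))
o=np.array([.21,.535,.196]);R=Ro.from_rotvec([.293,1.551,-.295]).as_matrix()
for x in(-13,-50):
  for y in(-57,-43):
    for z in (-11,11): print(x,y,z,[w2px('top1.png',o+[0,0,dz]+R@np.array([x,y,z])/1000).round(1).tolist() for dz in (0,.03)])
"
```

```text
105 110 108 109 108 111 109 110 109 103 106 110 108 109 107 106 109 109 105 111 110 107 109
104 111 106 110 107 107 108 109 109 106 108 107 104 109 108 106 108 105 105 106 105 110 107
107 106 106 105 107 108 107 109 109 110 109 108 110 107 113 108 107 106 108 105 109 108 109
106 106 106 109 110 111 109 105 106 110 109 108 109 106 105 109 106 108 105 104 107 109 105
107 103 104 105 110 108 107 109 107 109 108 108 108 106 108 108 112 106 109 108 111 108 108
108 102 105 106 102 105 106 104 107 105 109 107 108 104 108 108 108 107 112 110 107 111 109
106 107 110 104 103  93  85  67  84 103 111 109 108 105 104 104 109 107 111 109 109 107 110
105  95  88  67  55  41  37  33  42  68 108 110 107 105 108 110 113 111 109 109 113 111 110
 56  32  32  30  27  26  26  24  20  50 100 110 106 110 112 107 113 109 108 112 111 109 112
 13  13  11  18  25  17  10   9  12  59 103 106 105 110 109 109 113 108 109 110 110 109 111
 15   6  10  10   8   5   7   7  22  83 107 107 110 108 110 112 109 105 109 106 110 109 108
  5  12   2   1   6   5   3  11  49  98 110 106 105 108 110 107 107 109 107 109 108 108 
[... 837 characters left out ...]
04 105 107 115 110 109 108 107 109 110 106 106 107 109 106 109 106 106 104 104 104 108
112 102 104 107 111 111 106 107 111 108 106 108 106 108 104 110 108 104 104 104 104 104 108
106 108 107 111 110 111 104 107 107 107 107 106 104 106 106 108 110 106 105 101 103 105 107
108 104 110 108 109 109 104 107 110 109 105 107 103 104 106 107 110 106 101  99 106 106 106
-13 -57 -11 [[31.9, 374.4], [20.6, 377.8]]
-13 -57 11 [[38.0, 362.0], [27.0, 365.0]]
-13 -43 -11 [[24.8, 371.0], [13.2, 374.3]]
-13 -43 11 [[30.8, 358.7], [19.6, 361.6]]
-50 -57 -11 [[17.8, 378.6], [5.4, 382.4]]
-50 -57 11 [[24.2, 365.7], [12.1, 369.0]]
-50 -43 -11 [[10.3, 375.1], [-2.3, 378.8]]
-50 -43 11 [[16.8, 362.3], [4.4, 365.4]]
```

Emit:
step_arm(
  increments=[
    {"wx":0,"wy":0,"wz":0,"x":0,"y":1,"z":0.5,"fingers":40},
    {"wx":0,"wy":0,"wz":0,"x":0,"y":0,"z":0,"fingers":30},
    {"wx":0,"wy":0,"wz":0,"x":0,"y":0,"z":0,"fingers":24},
    {"wx":0,"wy":0,"wz":0,"x":0,"y":0,"z":0,"fingers":24},
    {"wx":0,"wy":0,"wz":0,"x":0,"y":0,"z":0,"fingers":24},
  ],
)

```text
time: 3.75
tool_pos: [0.4786, 0.0163, 0.0665]
tool_rot: [0.475, 1.518, -0.475]
force: [0.1, -0.3, -0.0]
width: 0.0242
```

```bash
python3 -c "
from h import *
to(.4775,.0158,.045,55)
snap('scene','s5.png')
a=cv2.imread('pics/s5.png')[160:260,250:370]
a=np.clip(cv2.resize(a,None,fx=5,fy=5,interpolation=cv2.INTER_CUBIC).astype(float)*1.6+10,0,255).astype(np.uint8)
cv2.imwrite('pics/c5.png',a)
"
```

```text
t 3.75 pos [0.4786 0.0163 0.0665] yaw 55.22 down [ 0. -0. -1.] F [ 0.1 -0.3 -0. ] w 0.0242 q [-0.03  0.79 -0.13  1.97  0.24  0.4   0.62]
tool-frame shift mm [21.5 -1.  -0.6] wx deg 0.2
```

View pics/c5.png

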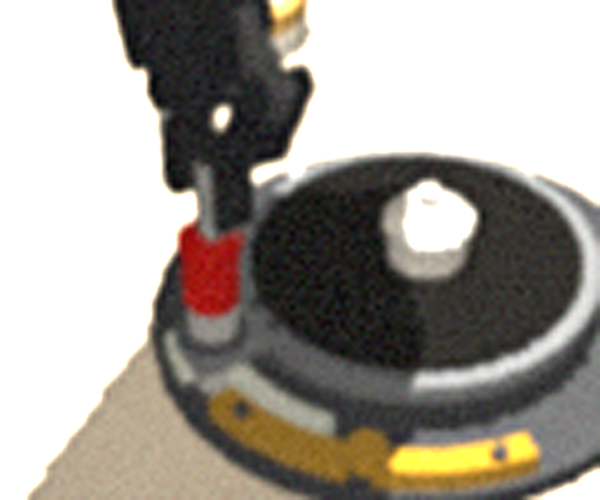

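```bash
python3 -c "
from h import *
o=ctrl.get_obs();R=Ro.from_rotvec(o['tool_rot']).as_matrix();p=o['tool_pos']
for y in(-26,-12,12,26):
  for z in(-11,11): print(y,z,[((w2px('s5.png',p+R@np.array([x,y,z])/1000)-[250,160])*5).round().tolist() for x in(0,-20,-30,-40)])
"
```

```text
-26 -11 [[210.0, 324.0], [208.0, 284.0], [207.0, 264.0], [206.0, 243.0]]
-26 11 [[261.0, 305.0], [260.0, 266.0], [259.0, 245.0], [259.0, 225.0]]
-12 -11 [[194.0, 303.0], [192.0, 263.0], [191.0, 243.0], [189.0, 223.0]]
-12 11 [[244.0, 284.0], [243.0, 245.0], [242.0, 225.0], [241.0, 205.0]]
12 -11 [[166.0, 268.0], [164.0, 228.0], [163.0, 208.0], [161.0, 188.0]]
12 11 [[216.0, 250.0], [214.0, 211.0], [214.0, 191.0], [213.0, 171.0]]
26 -11 [[151.0, 248.0], [148.0, 209.0], [147.0, 189.0], [146.0, 169.0]]
26 11 [[200.0, 231.0], [198.0, 192.0], [197.0, 172.0], [196.0, 152.0]]
```

Emit:
step_arm(
  increments=[
    {"wx":0.2,"wy":0,"wz":0,"x":0,"y":-1,"z":-0.6,"fingers":50},
    {"wx":0,"wy":0,"wz":0,"x":0,"y":0,"z":0,"fingers":50},
    {"wx":0,"wy":0,"wz":0,"x":17,"y":0,"z":0,"fingers":50},
    {"wx":0,"wy":0,"wz":0,"x":17,"y":0,"z":0,"fingers":50},
    {"wx":0,"wy":0,"wz":0,"x":0,"y":0,"z":0,"fingers":50},
  ],
)

```text
time: 4.3
tool_pos: [0.4766, 0.0158, 0.031]
tool_rot: [0.477, 1.52, -0.479]
force: [-0.9, 0.3, 0.6]
width: 0.05
```

Emit:
step_arm(
  increments=[
    {"wx":0,"wy":0,"wz":0,"x":6,"y":0,"z":0,"fingers":50},
    {"wx":0,"wy":0,"wz":0,"x":6,"y":0,"z":0,"fingers":50},
    {"wx":0,"wy":0,"wz":0,"x":6,"y":0,"z":0,"fingers":50},
    {"wx":0,"wy":0,"wz":0,"x":0,"y":0,"z":0,"fingers":40},
    {"wx":0,"wy":0,"wz":0,"x":0,"y":0,"z":0,"fingers":30},
  ],
)

```text
time: 4.8
tool_pos: [0.4774, 0.0158, 0.0144]
tool_rot: [0.478, 1.517, -0.478]
force: [0.0, -0.2, 0.4]
width: 0.0298
```

```bash
python3 -c "
from h import *
to(.4775,.0158,.010,55)
snap('scene','s6.png')
a=cv2.imread('pics/s6.png')[160:260,250:370]
a=np.clip(cv2.resize(a,None,fx=5,fy=5,interpolation=cv2.INTER_CUBIC).astype(float)*1.6+10,0,255).astype(np.uint8)
cv2.imwrite('pics/c6.png',a)
"
```

```text
t 4.8 pos [0.4774 0.0158 0.0144] yaw 55.03 down [-0. -0. -1.] F [ 0.  -0.2  0.4] w 0.0298 q [-0.05  0.89 -0.09  2.    0.27  0.26  0.6 ]
tool-frame shift mm [4.4 0.  0.1] wx deg 0.0
```

View pics/c6.png

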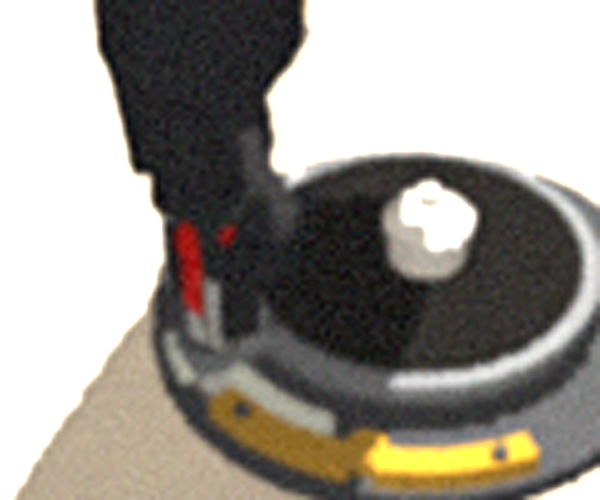

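Emit:
step_arm(
  increments=[
    {"wx":0,"wy":0,"wz":0,"x":2,"y":0,"z":0,"fingers":29},
    {"wx":0,"wy":0,"wz":0,"x":2,"y":0,"z":0,"fingers":28},
    {"wx":0,"wy":0,"wz":0,"x":0,"y":0,"z":0,"fingers":25},
    {"wx":0,"wy":0,"wz":0,"x":0,"y":0,"z":0,"fingers":24},
    {"wx":0,"wy":0,"wz":0,"x":0,"y":0,"z":0,"fingers":24},
  ],
)

```text
time: 5.35
tool_pos: [0.4774, 0.0158, 0.0103]
tool_rot: [0.478, 1.517, -0.478]
force: [0.0, 1.0, -0.0]
width: 0.0242
```

Emit:
step_arm(
  increments=[
    {"wx":0,"wy":0,"wz":0,"x":0,"y":0,"z":0,"fingers":22},
    {"wx":0,"wy":0,"wz":0,"x":0,"y":0,"z":0,"fingers":15},
    {"wx":0,"wy":0,"wz":0,"x":0,"y":0,"z":0,"fingers":10},
    {"wx":0,"wy":0,"wz":0,"x":0,"y":0,"z":0,"fingers":10},
    {"wx":0,"wy":0,"wz":0,"x":0,"y":0,"z":0,"fingers":10},
  ],
)

```text
time: 5.85
tool_pos: [0.4774, 0.0158, 0.0104]
tool_rot: [0.478, 1.517, -0.478]
force: [-2.0, -0.3, 6.5]
width: 0.0217
```

```bash
python3 -c "
from h import *
to(.4775,.0158,.0213,55)
print(ctrl.get_obs()['wrist_torque'].round(2))
"
```

```text
t 5.85 pos [0.4774 0.0158 0.0104] yaw 55.02 down [ 0. -0. -1.] F [-2.  -0.3  6.5] w 0.0217 q [-0.05  0.9  -0.08  2.    0.27  0.25  0.6 ]
tool-frame shift mm [-10.9   0.1   0. ] wx deg 0.0
[-0.05  0.21 -0.01]
```

Emit:
step_arm(
  increments=[
    {"wx":0,"wy":0,"wz":0,"x":-2.3,"y":0,"z":0,"fingers":10},
    {"wx":0,"wy":0,"wz":0,"x":-2.3,"y":0,"z":0,"fingers":10},
    {"wx":0,"wy":0,"wz":0,"x":-2.3,"y":0,"z":0,"fingers":10},
    {"wx":0,"wy":0,"wz":0,"x":-2.3,"y":0,"z":0,"fingers":10},
    {"wx":0,"wy":0,"wz":0,"x":-2.3,"y":0,"z":0,"fingers":10},
  ],
)

```text
time: 6.35
tool_pos: [0.4774, 0.0158, 0.0219]
tool_rot: [0.478, 1.518, -0.478]
force: [1.4, -0.7, -8.5]
width: 0.0215
```

```bash
python3 -c "
from h import *
to(.4775,.0158,.0213,55)
print(ctrl.get_obs()['wrist_torque'].round(2))
# arc plan: 5 deg test with chords
"
```

```text
t 6.35 pos [0.4774 0.0158 0.0219] yaw 55.02 down [-0. -0. -1.] F [ 1.4 -0.7 -8.5] w 0.0215 q [-0.05  0.88 -0.09  2.    0.26  0.28  0.6 ]
tool-frame shift mm [0.6 0.1 0.1] wx deg 0.0
[-0.11 -0.27  0.03]
```

Emit:
step_arm(
  increments=[
    {"wx":-1,"wy":0,"wz":0,"x":0,"y":-1.65,"z":0.014,"fingers":10},
    {"wx":-1,"wy":0,"wz":0,"x":0,"y":-1.65,"z":0.014,"fingers":10},
    {"wx":-1,"wy":0,"wz":0,"x":0,"y":-1.65,"z":0.014,"fingers":10},
    {"wx":-1,"wy":0,"wz":0,"x":0,"y":-1.65,"z":0.014,"fingers":10},
    {"wx":-1,"wy":0,"wz":0,"x":0,"y":-1.65,"z":0.014,"fingers":10},
  ],
)

```text
time: 6.85
tool_pos: [0.4729, 0.0087, 0.0217]
tool_rot: [0.409, 1.532, -0.409]
force: [2.2, 0.1, -8.4]
width: 0.0217
```

```bash
cat >> h.py <<'E'
C=np.array([.5547,-.0373])
def st():
    o=ctrl.get_obs();d=o['tool_pos'][:2]-C;R=Ro.from_rotvec(o['tool_rot']).as_matrix()
    print('t',round(o['time'],2),'z',o['tool_pos'][2].round(4),'r',np.hypot(*d).round(4),'ang',(np.degrees(np.arctan2(d[1],d[0]))%360).round(2),'yaw',np.degrees(np.arctan2(R[1,1],R[0,1])).round(2),'Ftool',(R.T@o['force']).round(1),'w',o['width'].round(4),'T',o['wrist_torque'].round(2),'q7',o['q'][6].round(2))
E
python3 -c "
from h import *
st()
p=px2w('s3.png',323.2,249.3,.022);d=p[:2]-C;print(p,np.hypot(*d),np.degrees(np.arctan2(d[1],d[0]))%360)
"
```

```text
Traceback (most recent call last):
  File "h.py", line 20, in st
    print('t',round(o['time'],2),'z',o['tool_pos'][2].round(4),'r',np.hypot(*d).round(4),'ang',(np.degrees(np.arctan2(d[1],d[0]))%360).round(2),'yaw',np.degrees(np.arctan2(R[1,1],R[0,1])).round(2),'Ftool',(R.T@o['force']).round(1),'w',o['width'].round(4),'T',o['wrist_torque'].round(2),'q7',o['q'][6].round(2))
                                                                                                                                                                                                                                           ^^^^^^^^^^^^^^^^
AttributeError: 'float' object has no attribute 'round'
```

Swings freely; continue while fixing the helper.

Emit:
step_arm(
  increments=[
    {"wx":-2,"wy":0,"wz":0,"x":0,"y":-3.3,"z":0.058,"fingers":10},
    {"wx":-2,"wy":0,"wz":0,"x":0,"y":-3.3,"z":0.058,"fingers":10},
    {"wx":-2,"wy":0,"wz":0,"x":0,"y":-3.3,"z":0.058,"fingers":10},
    {"wx":-2,"wy":0,"wz":0,"x":0,"y":-3.3,"z":0.058,"fingers":10},
    {"wx":-2,"wy":0,"wz":0,"x":0,"y":-3.3,"z":0.058,"fingers":10},
  ],
)

```text
time: 7.35
tool_pos: [0.466, -0.0064, 0.0218]
tool_rot: [0.271, 1.554, -0.271]
force: [1.9, -1.1, -9.6]
width: 0.0216
```

```bash
sed -i "s/o\['width'\].round(4)/round(o['width'],4)/" h.py
python3 -c "
from h import *
st()
p=px2w('s3.png',323.2,249.3,.022);d=p[:2]-C;print(p,np.hypot(*d),np.degrees(np.arctan2(d[1],d[0]))%360)
"
```

```text
t 7.35 z 0.0218 r 0.094 ang 160.8 yaw 70.19 Ftool [ 9.6 -0.4  2.2] w 0.0216 T [-0.08 -0.35 -0.04] q7 0.77
[ 0.46116937 -0.06219946  0.022     ] 0.09678822975118431 194.9073708130325
```

Emit:
step_arm(
  increments=[
    {"wx":-2,"wy":0,"wz":0,"x":0,"y":-3.3,"z":0.058,"fingers":10},
    {"wx":-2,"wy":0,"wz":0,"x":0,"y":-3.3,"z":0.058,"fingers":10},
    {"wx":-2,"wy":0,"wz":0,"x":0,"y":-3.3,"z":0.058,"fingers":10},
    {"wx":-2,"wy":0,"wz":0,"x":0,"y":-3.3,"z":0.058,"fingers":10},
    {"wx":-2,"wy":0,"wz":0,"x":0,"y":-3.3,"z":0.058,"fingers":10},
  ],
)

```text
time: 7.85
tool_pos: [0.4617, -0.0223, 0.0218]
tool_rot: [0.134, 1.567, -0.135]
force: [2.5, -0.4, -9.1]
width: 0.0216
```

Emit:
step_arm(
  increments=[
    {"wx":-2,"wy":0,"wz":0,"x":0,"y":-3.3,"z":0.058,"fingers":10},
    {"wx":-2,"wy":0,"wz":0,"x":0,"y":-3.3,"z":0.058,"fingers":10},
    {"wx":-2,"wy":0,"wz":0,"x":0,"y":-3.3,"z":0.058,"fingers":10},
    {"wx":-2,"wy":0,"wz":0,"x":0,"y":-3.3,"z":0.058,"fingers":10},
    {"wx":-2,"wy":0,"wz":0,"x":0,"y":-3.3,"z":0.058,"fingers":10},
  ],
)

```text
time: 8.35
tool_pos: [0.4604, -0.0387, 0.0218]
tool_rot: [-0.003, 1.571, 0.003]
force: [2.0, -1.4, -9.8]
width: 0.0215
```

Emit:
step_arm(
  increments=[
    {"wx":-1,"wy":0,"wz":0,"x":0,"y":-1.65,"z":0.014,"fingers":10},
    {"wx":-1,"wy":0,"wz":0,"x":0,"y":-1.65,"z":0.014,"fingers":10},
    {"wx":-1,"wy":0,"wz":0,"x":0,"y":-1.65,"z":0.014,"fingers":10},
    {"wx":0,"wy":0,"wz":0,"x":0,"y":0,"z":0,"fingers":10},
    {"wx":0,"wy":0,"wz":0,"x":0,"y":0,"z":0,"fingers":10},
  ],
)

```text
time: 8.85
tool_pos: [0.4605, -0.0434, 0.0218]
tool_rot: [-0.041, 1.57, 0.041]
force: [2.0, -1.6, -10.2]
width: 0.0212
```

```bash
python3 -c "
from h import *
st()
snap('scene','s7.png')
a=cv2.imread('pics/s7.png')[160:260,250:370]
a=np.clip(cv2.resize(a,None,fx=5,fy=5,interpolation=cv2.INTER_CUBIC).astype(float)*1.6+10,0,255).astype(np.uint8)
cv2.imwrite('pics/c7.png',a)
"
```

```text
t 8.85 z 0.0218 r 0.0944 ang 183.73 yaw 93.01 Ftool [10.2 -1.7  1.9] w 0.0212 T [-0.38 -0.56 -0.11] q7 1.04
```

View pics/c7.png

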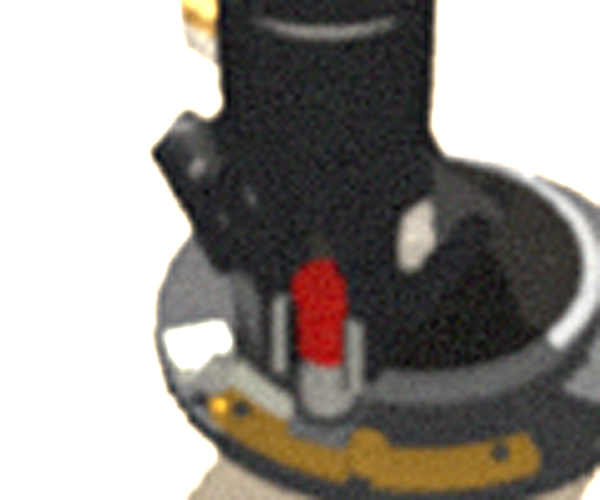

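Emit:
step_arm(
  increments=[
    {"wx":0,"wy":0,"wz":0,"x":1.5,"y":0,"z":0,"fingers":10},
    {"wx":0,"wy":0,"wz":0,"x":1.5,"y":0,"z":0,"fingers":10},
    {"wx":0,"wy":0,"wz":0,"x":0,"y":0,"z":0,"fingers":25},
    {"wx":0,"wy":0,"wz":0,"x":0,"y":0,"z":0,"fingers":25},
    {"wx":0,"wy":0,"wz":0,"x":0,"y":0,"z":0,"fingers":25},
  ],
)

```text
time: 9.4
tool_pos: [0.4604, -0.0433, 0.0189]
tool_rot: [-0.042, 1.571, 0.042]
force: [0.1, -0.7, -3.9]
width: 0.025
```

Emit:
step_arm(
  increments=[
    {"wx":0,"wy":0,"wz":0,"x":3,"y":0,"z":0,"fingers":25},
    {"wx":0,"wy":0,"wz":0,"x":3,"y":0,"z":0,"fingers":25},
    {"wx":0,"wy":0,"wz":0,"x":2.5,"y":0,"z":0,"fingers":25},
    {"wx":0,"wy":0,"wz":0,"x":0,"y":0,"z":0,"fingers":25},
    {"wx":0,"wy":0,"wz":0,"x":0,"y":0,"z":0,"fingers":25},
  ],
)

```text
time: 9.9
tool_pos: [0.4604, -0.0433, 0.0103]
tool_rot: [-0.042, 1.571, 0.041]
force: [0.6, -0.2, -0.1]
width: 0.0249
```

```bash
python3 -c "
from h import *
st()"
```

```text
t 9.9 z 0.0103 r 0.0945 ang 183.67 yaw 93.03 Ftool [ 0.1 -0.2  0.6] w 0.0249 T [ 0.02 -0.    0.02] q7 1.03
```

Emit:
step_arm(
  increments=[
    {"wx":-0.6,"wy":0,"wz":0,"x":0,"y":-1,"z":0.005,"fingers":25},
    {"wx":-0.6,"wy":0,"wz":0,"x":0,"y":-1,"z":0.005,"fingers":25},
    {"wx":-0.6,"wy":0,"wz":0,"x":0,"y":-1,"z":0.005,"fingers":25},
    {"wx":-0.6,"wy":0,"wz":0,"x":0,"y":-1,"z":0.005,"fingers":25},
    {"wx":-0.6,"wy":0,"wz":0,"x":0,"y":-1,"z":0.005,"fingers":25},
  ],
)

```text
time: 10.4
tool_pos: [0.461, -0.0478, 0.0104]
tool_rot: [-0.083, 1.569, 0.085]
force: [-0.7, 5.9, 0.0]
width: 0.0254
```

```bash
python3 -c "
from h import *
st()"
```

```text
t 10.4 z 0.0104 r 0.0942 ang 186.37 yaw 96.12 Ftool [-0.   5.9 -0.1] w 0.0254 T [ 1.04  0.06 -0.03] q7 1.06
```

Emit:
step_arm(
  increments=[
    {"wx":-0.6,"wy":0,"wz":0,"x":0,"y":-1,"z":0.005,"fingers":25},
    {"wx":-0.6,"wy":0,"wz":0,"x":0,"y":-1,"z":0.005,"fingers":25},
    {"wx":-0.6,"wy":0,"wz":0,"x":0,"y":-1,"z":0.005,"fingers":25},
    {"wx":-0.6,"wy":0,"wz":0,"x":0,"y":-1,"z":0.005,"fingers":25},
    {"wx":-0.6,"wy":0,"wz":0,"x":0,"y":-1,"z":0.005,"fingers":25},
  ],
)

```text
time: 10.9
tool_pos: [0.4617, -0.0527, 0.0104]
tool_rot: [-0.124, 1.567, 0.126]
force: [-1.0, 5.7, 1.8]
width: 0.0252
```

```bash
python3 -c "
from h import *
st()"
```

```text
t 10.9 z 0.0104 r 0.0943 ang 189.38 yaw 99.13 Ftool [-1.8  5.8 -0.1] w 0.0252 T [ 1.08  0.13 -0.01] q7 1.1
```

Emit:
step_arm(
  increments=[
    {"wx":-0.4,"wy":0,"wz":0,"x":0,"y":-0.66,"z":0.002,"fingers":25},
    {"wx":-0.4,"wy":0,"wz":0,"x":0,"y":-0.66,"z":0.002,"fingers":25},
    {"wx":-0.4,"wy":0,"wz":0,"x":0,"y":-0.66,"z":0.002,"fingers":25},
    {"wx":-0.4,"wy":0,"wz":0,"x":0,"y":-0.66,"z":0.002,"fingers":25},
    {"wx":-0.4,"wy":0,"wz":0,"x":0,"y":-0.66,"z":0.002,"fingers":25},
  ],
)

```text
time: 11.4
tool_pos: [0.4621, -0.0569, 0.0103]
tool_rot: [-0.152, 1.566, 0.151]
force: [-0.1, 0.1, 0.0]
width: 0.0251
```

```bash
python3 -c "
from h import *
st()"
```

```text
t 11.4 z 0.0103 r 0.0946 ang 191.94 yaw 101.05 Ftool [-0.   0.1 -0.1] w 0.0251 T [-0.01 -0.06  0.  ] q7 1.13
```

Emit:
step_arm(
  increments=[
    {"wx":-0.3,"wy":0,"wz":0,"x":0,"y":-0.5,"z":0.002,"fingers":25},
    {"wx":-0.3,"wy":0,"wz":0,"x":0,"y":-0.5,"z":0.002,"fingers":25},
    {"wx":-0.3,"wy":0,"wz":0,"x":0,"y":-0.5,"z":0.002,"fingers":25},
    {"wx":-0.3,"wy":0,"wz":0,"x":0,"y":-0.5,"z":0.002,"fingers":25},
    {"wx":0,"wy":0,"wz":0,"x":0,"y":0,"z":0,"fingers":25},
  ],
)

```text
time: 11.9
tool_pos: [0.4625, -0.0586, 0.0103]
tool_rot: [-0.168, 1.564, 0.168]
force: [-0.3, 0.5, 0.1]
width: 0.0248
```

```bash
python3 -c "
from h import *
st()"
```

```text
t 11.9 z 0.0103 r 0.0946 ang 193.0 yaw 102.24 Ftool [-0.1  0.5 -0.2] w 0.0248 T [0.06 0.02 0.01] q7 1.15
```

Emit:
step_arm(
  increments=[
    {"wx":-0.3,"wy":0,"wz":0,"x":0,"y":-0.5,"z":0.002,"fingers":25},
    {"wx":-0.3,"wy":0,"wz":0,"x":0,"y":-0.5,"z":0.002,"fingers":25},
    {"wx":-0.3,"wy":0,"wz":0,"x":0,"y":-0.5,"z":0.002,"fingers":25},
    {"wx":0,"wy":0,"wz":0,"x":0,"y":0,"z":0,"fingers":25},
    {"wx":0,"wy":0,"wz":0,"x":0,"y":0,"z":0,"fingers":25},
  ],
)

```text
time: 12.4
tool_pos: [0.4628, -0.0601, 0.0103]
tool_rot: [-0.18, 1.563, 0.18]
force: [-0.3, 0.6, -0.1]
width: 0.0248
```

```bash
python3 -c "
from h import *
st()"
```

```text
t 12.4 z 0.0103 r 0.0947 ang 193.91 yaw 103.12 Ftool [ 0.1  0.6 -0.1] w 0.0248 T [ 0.02  0.05 -0.04] q7 1.16
```

Emit:
step_arm(
  increments=[
    {"wx":-0.3,"wy":0,"wz":0,"x":0,"y":-0.5,"z":0.002,"fingers":25},
    {"wx":-0.3,"wy":0,"wz":0,"x":0,"y":-0.5,"z":0.002,"fingers":25},
    {"wx":-0.3,"wy":0,"wz":0,"x":0,"y":-0.5,"z":0.002,"fingers":25},
    {"wx":0,"wy":0,"wz":0,"x":0,"y":0,"z":0,"fingers":25},
    {"wx":0,"wy":0,"wz":0,"x":0,"y":0,"z":0,"fingers":25},
  ],
)

```text
time: 12.9
tool_pos: [0.4632, -0.0612, 0.0103]
tool_rot: [-0.192, 1.562, 0.193]
force: [-0.3, 4.4, -0.0]
width: 0.0251
```

```bash
python3 -c "
from h import *
st()"
```

```text
t 12.9 z 0.0103 r 0.0946 ang 194.63 yaw 104.04 Ftool [0.  4.4 0.8] w 0.0251 T [ 0.87  0.15 -0.03] q7 1.17
```

Emit:
step_arm(
  increments=[
    {"wx":0,"wy":0,"wz":0,"x":0,"y":-0.5,"z":0,"fingers":25},
    {"wx":0,"wy":0,"wz":0,"x":0,"y":-0.5,"z":0,"fingers":25},
    {"wx":0,"wy":0,"wz":0,"x":0,"y":0,"z":0,"fingers":25},
    {"wx":0,"wy":0,"wz":0,"x":0,"y":0,"z":0,"fingers":25},
    {"wx":0,"wy":0,"wz":0,"x":0,"y":0,"z":0,"fingers":25},
  ],
)

```text
time: 13.4
tool_pos: [0.4633, -0.0615, 0.0103]
tool_rot: [-0.192, 1.562, 0.194]
force: [-2.6, 7.7, -0.2]
width: 0.025
```

```bash
python3 -c "
from h import *
st()"
```

```text
t 13.4 z 0.0103 r 0.0945 ang 194.86 yaw 104.08 Ftool [ 0.2  8.1 -0.6] w 0.025 T [1.65 0.46 0.01] q7 1.17
```

Emit:
step_arm(
  increments=[
    {"wx":0,"wy":0,"wz":0,"x":0,"y":-0.5,"z":0,"fingers":25},
    {"wx":0,"wy":0,"wz":0,"x":0,"y":-0.5,"z":0,"fingers":25},
    {"wx":0,"wy":0,"wz":0,"x":0,"y":0,"z":0,"fingers":25},
    {"wx":0,"wy":0,"wz":0,"x":0,"y":0,"z":0,"fingers":25},
    {"wx":0,"wy":0,"wz":0,"x":0,"y":0,"z":0,"fingers":25},
  ],
)

```text
time: 13.9
tool_pos: [0.4634, -0.0618, 0.0103]
tool_rot: [-0.192, 1.562, 0.195]
force: [-4.2, 13.9, 1.4]
width: 0.0252
```

```bash
python3 -c "
from h import *
st()"
```

```text
t 13.9 z 0.0103 r 0.0945 ang 195.05 yaw 104.12 Ftool [-1.4 14.5 -0.7] w 0.0252 T [2.5  0.78 0.03] q7 1.17
```

Emit:
step_arm(
  increments=[
    {"wx":0,"wy":0,"wz":0,"x":0,"y":1,"z":0,"fingers":25},
    {"wx":0,"wy":0,"wz":0,"x":0,"y":1,"z":0,"fingers":25},
    {"wx":0,"wy":0,"wz":0,"x":0,"y":1,"z":0,"fingers":26},
    {"wx":0,"wy":0,"wz":0,"x":0,"y":0,"z":0,"fingers":50},
    {"wx":0,"wy":0,"wz":0,"x":0,"y":0,"z":0,"fingers":50},
  ],
)

```text
time: 14.4
tool_pos: [0.463, -0.0608, 0.0103]
tool_rot: [-0.192, 1.562, 0.192]
force: [-0.1, -0.1, 0.4]
width: 0.05
```

Emit:
step_arm(
  increments=[
    {"wx":0,"wy":0,"wz":0,"x":-5,"y":0,"z":0,"fingers":50},
    {"wx":0,"wy":0,"wz":0,"x":-10,"y":0,"z":0,"fingers":50},
    {"wx":0,"wy":0,"wz":0,"x":-20,"y":0,"z":0,"fingers":50},
    {"wx":0,"wy":0,"wz":0,"x":-30,"y":0,"z":0,"fingers":50},
    {"wx":0,"wy":0,"wz":0,"x":-30,"y":0,"z":0,"fingers":50},
  ],
)

```text
time: 14.9
tool_pos: [0.4626, -0.0605, 0.1067]
tool_rot: [-0.192, 1.563, 0.192]
force: [0.2, -0.6, 0.5]
width: 0.0501
```

```bash
python3 -c "
from h import *
st()"
```

```text
t 14.9 z 0.1067 r 0.095 ang 194.15 yaw 104.03 Ftool [-0.5 -0.7  0.1] w 0.0501 T [-0.01  0.03 -0.  ] q7 1.29
```

Rise more and back the tool toward the base for a clear view.

Emit:
step_arm(
  increments=[
    {"wx":0,"wy":0,"wz":0,"x":-30,"y":0,"z":0,"fingers":50},
    {"wx":0,"wy":0,"wz":0,"x":-20,"y":0,"z":-20,"fingers":50},
    {"wx":0,"wy":0,"wz":0,"x":0,"y":0,"z":-25,"fingers":50},
    {"wx":0,"wy":0,"wz":0,"x":0,"y":0,"z":-20,"fingers":50},
    {"wx":0,"wy":0,"wz":0,"x":0,"y":0,"z":0,"fingers":50},
  ],
)

```text
time: 15.4
tool_pos: [0.3979, -0.0772, 0.1559]
tool_rot: [-0.192, 1.564, 0.19]
force: [1.3, -0.3, 0.5]
width: 0.0499
```

```bash
python3 -c "
from h import *
st()
snap('scene','s9.png');snap('top','t9.png')
a=cv2.imread('pics/s9.png')[120:290,160:460]
cv2.imwrite('pics/c9.png',cv2.resize(a,None,fx=2.6,fy=2.6,interpolation=cv2.INTER_CUBIC))
a=np.radians(150)
# predicted knob mid for pin home vs on face at angle 193.5
for ang in (193,194):
  for z in(.056,.064,.090,.098):
    p=[C[0]+.0945*np.cos(np.radians(ang)),C[1]+.0945*np.sin(np.radians(ang)),z]; print(ang,z,((w2px('s9.png',p)-[160,120])*2.6).round(1))
"
```

```text
t 15.4 z 0.1559 r 0.1618 ang 194.28 yaw 103.97 Ftool [-0.5 -0.6  1.2] w 0.0499 T [ 0.03 -0.01 -0.01] q7 1.35
193 0.056 [421.1 300.3]
193 0.064 [421.2 292.2]
193 0.09 [421.5 265.4]
193 0.098 [421.6 256.9]
194 0.056 [423.3 300.6]
194 0.064 [423.4 292.5]
194 0.09 [423.8 265.7]
194 0.098 [423.9 257.2]
```

View pics/c9.png

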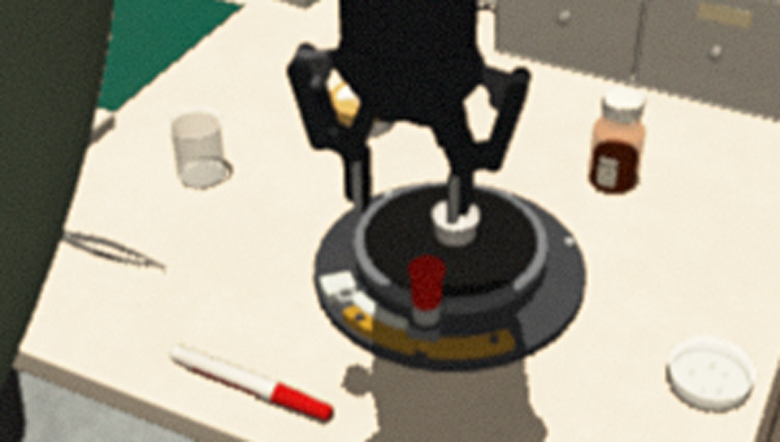

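```bash
python3 -c "
from h import *
print(ctrl.job_done())"
```

```text
the job is handed in; nothing more can be done
None
```

The turntable is turned to the brass hole, about 48° counter-clockwise of the first, with the pin home and the stage locked. I handed the job in at about 15.5 s of the 53 s allowed, with the gripper clear of everything.

- **Moves:** I gripped the knob (21.7 mm wide) and lifted it 11.5 mm. The pull was 8.5 N, which matches the spring. I swung the raised pin to about 10° short of the hole and set it down on the ring. With the fingers loosely round the knob, I pushed it slowly until the pin dropped.
- **Lock felt:** The drag while riding was about 6 N and fell to 0 N when the pin dropped. Pushing on counter-clockwise, I felt a firm stop: the force rose to 14.5 N with almost no movement. I did not push clockwise to check that side.
- **Last picture:** The knob is at its pin-home height at the brass bush, and the cup stands near the middle of the stage, partly hidden by a finger. The beaker, tweezers, petri dish and marker look untouched.
- **Disagreements:**
  - The fingertips were about 35 mm higher than the reported tool position implied. The pictures and a test close above the knob both showed it, so I set the grip height by those.
  - The riding drag was about 6 N, against the 3 N stated.
  - The two cameras differed by about 2° on the hole's angle, so I found the hole by feel.

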